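# Roll down the veneer strips and weight the panel

## Robot

A 6-joint arm with a two-finger parallel gripper is mounted at the origin on a cart in front of the work surface, level with it; the furniture and walls round the work are solid. World frame = base frame: x ahead of the robot, y to its left, z up, the work surface at z = 0. Lengths are in m, angles in rad, forces in N, time in s.
With the tool pointing down it reaches from about 0.3 to 0.775 m from the base axis. Payload 14.6 kg.
Tool frame: the origin (TCP) lies between the finger pads; the fingertips stand ctrl.tip_extent ahead of it and the grasp point (between the pads) lies 3 mm ahead of it (ctrl.tip_extent is the distance from the TCP to the fingertips, in m); z points along the fingers, y is the line along which they close (so a half turn about z gives the same grasp; the last joint's range is limited). The gripper opens to 94 mm and grips with 3 to 60 N. Pads are 16 mm wide; open, the fingers measure 119 mm over their backs; the gripper's body (75 mm by 177 mm) begins 78 mm behind the grasp point.
Start: joints at [1.241, 0.3, 1.521, -0, 1.321, -0.067], TCP at [0.143, 0.531, 0.227] pointing down, gripper open.
Joint ranges: [-3.03, 3.03], [-0.79, 2.21], [0.23, 2.52], [-1.04, 4.18], [0, 3.07], [-2.55, 2.55]. Speed limits (rad/s): [2.22, 2.22, 2.57, 3.14, 3.14, 3.14].

## Interface

Orientations are given as [roll, pitch, yaw] about the fixed x, y, z axes, in that order (R = Rz(yaw) Ry(pitch) Rx(roll)).
In Python, from station import ctrl gives the robot as it stands.
- The arm moves only by the shell command python3 shift.py 'ROWS' [OPENING] [FORCE]. ROWS is a JSON list of rows, 1 to 10 of them, each of 6 numbers: dx, dy, dz in m, then a rotation vector rx, ry, rz in rad; each row shifts and turns the commanded pose from where the row before left it, along the tool's axes as they then stand; what a row does not reach is not made up. A row lasts 1/10 s, in which the tool goes at most 0.05 m and 0.15 rad, less where a joint would pass 70% of its speed; a pose out of reach is approached as far as the arm can. OPENING is the finger opening in m, set as the command begins (- or left out keeps the last). The fingers move at their own pace and stop on an object; FORCE is the grip in N (left out, the last holds). Time passes only in rows, so rows that do not move let the fingers close. It prints the time, the measured TCP pose, the force, the opening and the grip force at its end.
- ctrl.get_obs(): the state, without advancing time (a new reading comes with each control period).
- ctrl.camera(name): name is "scene" or "side" or "wrist"; returns a dict with "pixels" (420x560x3 uint8, blue, green, red), "fx", "fy", "cx", "cy" (pixels), "extrinsics" (4x4, takes a point from camera to world coordinates). Camera axes: x right, y up, looking along -z (the intrinsics and any distortion apply to the point x, -y, -z); pixel columns grow to the right and rows downward; lengths in m; the calibration is good to about 2 mm. A picture is of the moment at which its call begins. There is no depth.
- ctrl.hand_in(): hands the job in; it is judged then, once.
The state is a dict: "time_s": time; "qpos": joint angles; "joint_vel": joint speeds; "tau": joint torques, N m; "ee_pos": TCP position; "eef_rot": TCP orientation; "force": force on the tool from outside, world axes, zero at the start; "moment": the same for the moment, N m; "grip_width": finger opening in m; "grip_force": force on a finger pad.
Only numpy, scipy, OpenCV 4.12 (cv2) and the standard library are available. Lean on these libraries where they do the work, as an engineer would, in place of code of your own. Each camera call takes 0.05 s, during which the arm holds its last target. There are 200 camera calls.

## Task

Take the hand roller out of the tool rack and roll it along the panel with firm, steady pressure, so that all six veneer strips are pressed down flush with the frame; press them only with the roller, never touch the panel with the gripper, and do not press hard enough to bruise the veneer (keep under 40 N). Put the roller back into its seat in the rack, then lay the packet of staples flat on the middle of the panel as a weight while the strips bond, and let go. Leave the other things where they are.

Things in the scene. Friction and masses are not known exactly. Their poses are not given: they have to be found in the camera images.
- panel: Wooden panel, 76 mm (x) by 164 mm (y, long side), fixed flat on the table in front of the light box. Origin: centre of its underside; z up. A frame, its top 18 mm above the table, surrounds six veneer strips lying across it side by side, each 59 mm (x) by 23 mm (y), pitch 24 mm, centres at y = -60, -36, -12, 12, 36, 60 mm.
- panel_top (a point): centre of the panel at the level of its frame's top, 18 mm above the table. The strips lie on tacky foam and at first stand 3 to 4 mm above this level. A strip sinks only under about 5 N, stays where it was pressed, and meets a firm stop when its top is level with the frame. The light box behind the panel is 113 mm high, its front at about x = 0.54 m of the world: lift things over it on the way.
- roller: Hand roller, about 0.24 kg: rubber drum, radius 25 mm, 50 mm wide, turning freely in a steel fork (71 mm over its ends) on a straight dark wooden handle in line with the fork. Origin: centre of the drum's axle. Its y axis is the axle; the handle points along (-0.574, 0, 0.819) of its frame. It is the same after half a turn about its handle.
- handle_grip (a point): point on the axis of the roller's handle, 95 mm from the axle, where it is best gripped across its sides along the roller's y. The wooden part runs from 50 to 120 mm from the axle; it is 24 mm thick along y, 26 mm across.
- handle_top (a point): point on the axis of the roller's handle, 118 mm from the axle, 2 mm below the handle's end
- drum (a joint): turning angle of the roller's drum about its axle (rad); either way, without limit
- rack: Plywood tool rack fixed on the table left of the light box, 150 mm deep (x), 130 mm wide (y), its front (-x) turned to the robot. Origin: centre of its underside. A shelf (underside 198 mm, top 210 mm above the table, front edge at x = -28 mm) stands over the roller, so the tool must come in leaning with the handle. The way in and out is straight along the handle.
- rack_seat (a point): where the centre of the drum's axle lies when the roller sits in the rack: 15, 0, 45 mm in the rack's frame. The drum sits in a V-shaped seat between two low cheeks, 80 mm apart and 32 mm high.
- rack_top (a point): where handle_top lies when the roller sits in the rack: -53, 0, 142 mm in the rack's frame. The roller's frame is then parallel to the rack's (or half a turn about the handle from it): the handle leans 35 degrees from vertical towards the rack's front and rests on a ledge that touches its underside 54 to 66 mm from the axle.
- staple_pack: full packet of staples, pale carton, 55 mm (x) by 100 mm (y) by 38 mm high, about 0.28 kg, flat on the table to the right of the panel, its long side pointing about away from the robot; the weight. Origin: centre of its underside; z up.
- strip_1 (a joint): how far the strip at y = -60 mm of the panel has been pressed down (m): 0 as laid, 0.004 fully flush with the frame
- strip_2 (a joint): how far the strip at y = -36 mm of the panel has been pressed down (m): 0 as laid, 0.004 fully flush with the frame
- strip_3 (a joint): how far the strip at y = -12 mm of the panel has been pressed down (m): 0 as laid, 0.004 fully flush with the frame
- strip_4 (a joint): how far the strip at y = 12 mm of the panel has been pressed down (m): 0 as laid, 0.004 fully flush with the frame
- strip_5 (a joint): how far the strip at y = 36 mm of the panel has been pressed down (m): 0 as laid, 0.004 fully flush with the frame
- strip_6 (a joint): how far the strip at y = 60 mm of the panel has been pressed down (m): 0 as laid, 0.004 fully flush with the frame
- marker: felt marker lying on the table, 15 x 138 x 16 mm, a bystander
- tape: roll of tape, 58 mm across, 19 mm high, on the shelf of the rack, a bystander
- blade_pack: small blade packet, 32 x 60 x 14 mm, on the shelf of the rack, a bystander

How it is judged:
By the outcome, as a careful person would: the job done as asked, in the order asked, and still so for the second after the job is handed in, with the robot touching nothing.
It also fails if it takes over 67 s, if anything falls off the work surface, if the arm or the gripper's body presses on something with over 40 N, if the wrist force passes 120 N, or if a joint passes its speed limit or range.

## Working session

There is one attempt and no reset: what is moved stays moved. The work goes in short steps, Python scripts to look and compute and a shell command to move; the robot and the scene stay as the last step left them, time stands still between calls to the robot, and variables do not carry over. Pictures are saved under pics/ and viewed, at most 14 in all, crops included, and the job is handed in when it is done.

```bash
ls; mkdir -p pics; python3 - <<'E'
from station import ctrl
import cv2,json,numpy as np
o=ctrl.get_obs(); print(o, ctrl.tip_extent)
for n in ["scene","side","wrist"]:
    c=ctrl.camera(n); cv2.imwrite(f"pics/{n}0.png",c["pixels"]); print(n,c["fx"],c["fy"],c["cx"],c["cy"],[k for k in c]); print(np.round(c["extrinsics"],3).tolist())
    np.savez(f"pics/{n}0.npz",E=c["extrinsics"],K=[c["fx"],c["fy"],c["cx"],c["cy"]])
E
```

```text
pics
shift.py
station.py
{'time_s': 0.0, 'qpos': array([ 1.24142366e+00,  3.00460707e-01,  1.52164311e+00, -8.17838182e-06,
        1.32072276e+00, -6.66184451e-02]), 'joint_vel': array([-1.63618473e-04,  4.51870982e-05, -4.77281133e-04,  4.91080503e-04,
       -6.55317369e-04, -1.47717534e-03]), 'tau': array([ 1.99947266e-03, -5.31803834e+01, -3.52736521e+01,  7.09479419e-02,
        2.43659428e-02, -8.04113120e-05]), 'ee_pos': array([0.14278524, 0.5308647 , 0.22686579]), 'eef_rot': array([-3.14036094e+00, -7.42375068e-05,  2.87884041e+00]), 'force': array([ 0.65993279, -0.80506044,  0.26808429]), 'moment': array([-0.02462524,  0.05113565, -0.05015091]), 'grip_force': 0.0, 'grip_width': 0.0941826307636774} 0.022
scene 496.1337933871905 496.1337933871905 281.123706786705 216.5300183189777 ['pixels', 'fx', 'fy', 'cx', 'cy', 'extrinsics']
[[0.879, 0.275, -0.389, -0.113], [-0.477, 0.533, -0.699, -1.177], [0.015, 0.8, 0.6, 1.137], [0.0, 0.0, 0.0, 1.0]]
side 400.26627644838686 400.26627644838686 279.31353410748846 211.80682829759982 ['pixels', 'fx', 'fy', 'cx', 'cy', 'extrinsics']
[[-0.94, 0.245, -0.236, 0.276], [-0.34, -0.635, 0.694, 0.817], [0.02, 0.733, 0.68, 0.929], [0.0, 0.0, 0.0, 1.0]]
wrist 292.900644652401 292.900644652401 277.52441770818217 210.39761516915237 ['pixels', 'fx', 'fy', 'cx', 'cy', 'extrinsics']
[[0.26, -0.933, -0.249, 0.071], [0.966, 0.251, 0.068, 0.552], [-0.001, -0.258, 0.966, 0.385], [0.0, 0.0, 0.0, 1.0]]
```

View pics/scene0.png

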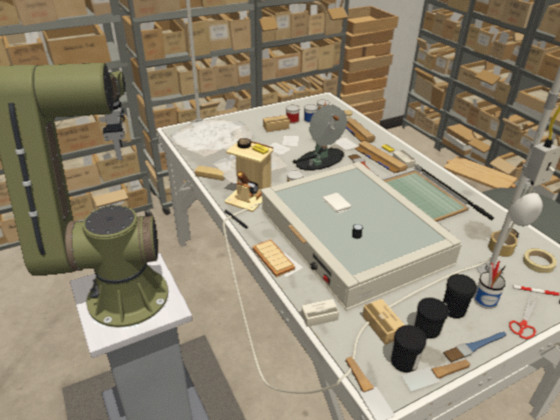

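View pics/side0.png

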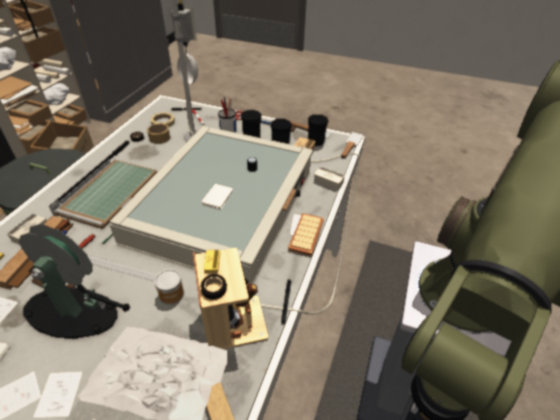

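The scene view shows the rack near (250,170), the panel near (272,256) and the packet near (320,311). In the side view they are at (225,290), (307,233) and (328,178). Next I enlarge both views side by side.

```bash
python3 - <<'E'
import cv2,numpy as np
a=cv2.imread("pics/scene0.png")[135:335,210:343]; b=cv2.imread("pics/side0.png")[160:360,190:355]
f=lambda i,w:cv2.resize(i,(w,600),interpolation=cv2.INTER_CUBIC)
cv2.imwrite("pics/mos.png",np.hstack([f(a,399)[:, :399],f(b,495)[:, :401]]))
E
```

```text
(no output)
```

View pics/mos.png

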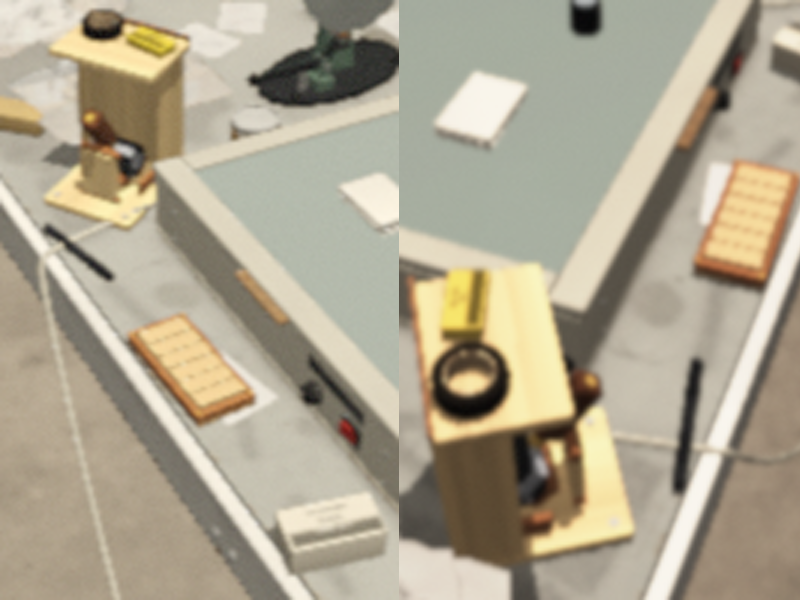

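The mosaic shows, as scene left half and side right half, mosaic pixels: panel frame corners at scene (129,333), (187,314), (254,402) and (200,418). The shelf, the rack base and the packet's top are also clear. I cast rough rays next and look at the wrist view.

```bash
cat > h.py <<'E'
import numpy as np, cv2
def load(n):
    d=np.load(f"pics/{n}.npz"); return d["E"],d["K"]
def ray(c,uv):
    E,K=c; uv=np.atleast_2d(np.array(uv,float))
    d=np.c_[(uv[:,0]-K[2])/K[0],-(uv[:,1]-K[3])/K[1],-np.ones(len(uv))]@E[:3,:3].T
    return E[:3,3],d
def plane(c,uv,z):
    o,d=ray(c,uv); return o+d*((z-o[2])/d[:,2])[:,None]
def proj(c,P):
    E,K=c; p=(np.atleast_2d(P)-E[:3,3])@E[:3,:3]
    return np.c_[K[2]+K[0]*p[:,0]/-p[:,2],K[3]-K[1]*p[:,1]/-p[:,2]]
def tri(c1,u1,c2,u2):
    o1,d1=ray(c1,u1);o2,d2=ray(c2,u2);d1=d1[0];d2=d2[0]
    s=np.linalg.lstsq(np.c_[d1,-d2],o2-o1,rcond=None)[0]
    a=o1+s[0]*d1;b=o2+s[1]*d2; return (a+b)/2,np.linalg.norm(a-b)
def snap(name,tag):
    from station import ctrl
    c=ctrl.camera(name); cv2.imwrite(f"pics/{tag}.png",c["pixels"])
    np.savez(f"pics/{tag}.npz",E=c["extrinsics"],K=[c["fx"],c["fy"],c["cx"],c["cy"]])
E
python3 - <<'E'
from h import *
np.set_printoptions(precision=4,suppress=True)
S=load("scene0");D=load("side0")
s=lambda L:[(210+u/3,135+v/3) for u,v in L]
d=lambda L:[(190+(u-399)/3,160+v/3) for u,v in L]
print("panel S",plane(S,s([(129,333),(187,314),(254,402),(200,418)]),.018))
print("panel D",plane(D,d([(733,162),(800,172),(695,262),(765,277)]),.018))
print("pack S",plane(S,s([(273,515),(375,493),(385,535),(290,547)]),.038))
print("shelf S",plane(S,s([(50,47),(155,75),(188,42),(90,10)]),.21))
print("shelf D",plane(D,d([(575,418),(430,440),(411,283),(540,263)]),.21))
print("base S",plane(S,s([(45,200),(127,225)]),.01),"D",plane(D,d([(633,533),(592,402)]),.01))
print("handle end",tri(S,s([(90,118)])[0],D,d([(590,382)])[0]))
E
```

```text
panel S [[ 0.4451  0.0212  0.018 ]
 [ 0.5209  0.0209  0.018 ]
 [ 0.5158 -0.1474  0.018 ]
 [ 0.4513 -0.1424  0.018 ]]
panel D [[ 0.5206 -0.1284  0.018 ]
 [ 0.4467 -0.1397  0.018 ]
 [ 0.5118  0.0276  0.018 ]
 [ 0.4393  0.0216  0.018 ]]
pack S [[ 0.4401 -0.3168  0.038 ]
 [ 0.5464 -0.3389  0.038 ]
 [ 0.5241 -0.3904  0.038 ]
 [ 0.4337 -0.3604  0.038 ]]
shelf S [[0.5037 0.3612 0.21  ]
 [0.5903 0.2396 0.21  ]
 [0.6645 0.2941 0.21  ]
 [0.5896 0.4278 0.21  ]]
shelf D [[0.4937 0.3652 0.21  ]
 [0.5811 0.4177 0.21  ]
 [0.6636 0.2945 0.21  ]
 [0.5778 0.2392 0.21  ]]
base S [[0.469  0.3228 0.01  ]
 [0.5403 0.2236 0.01  ]] D [[0.4636 0.3282 0.01  ]
 [0.5465 0.218  0.01  ]]
handle end (array([0.5192, 0.2855, 0.1415]), np.float64(0.00487914067049752))
```

View pics/wrist0.png

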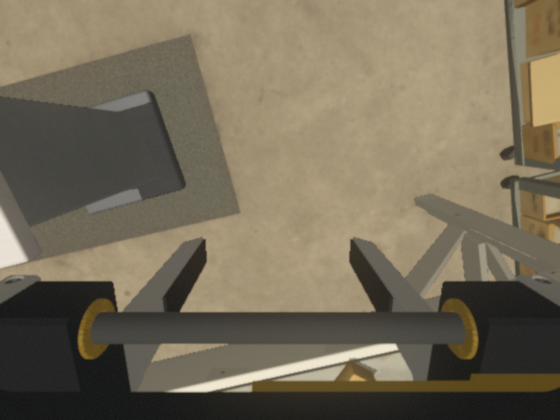

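```bash
cat > plan.py <<'E'
import numpy as np
from scipy.linalg import logm,expm
from scipy.spatial.transform import Rotation as Ro
from station import ctrl
def T(R,p):
    M=np.eye(4);M[:3,:3]=R;M[:3,3]=p;return M
def cur():
    o=ctrl.get_obs();return T(Ro.from_euler('xyz',o["eef_rot"]).as_matrix(),o["ee_pos"])
def rows(T1,n,T0=None):
    T0=cur() if T0 is None else T0
    d=expm(np.real(logm(np.linalg.inv(T0)@T1))/n)
    print(n,"x",[round(float(v),4) for v in [*d[:3,3],*Ro.from_matrix(d[:3,:3]).as_rotvec()]])
def tool(zaxis,xaxis):
    z=np.array(zaxis)/np.linalg.norm(zaxis);x=np.array(xaxis)-np.dot(xaxis,z)*z;x/=np.linalg.norm(x)
    return np.c_[x,np.cross(z,x),z]
RK=np.array([.566,.316,0]);YAW=np.radians(35)
def rack(p): return Ro.from_euler('z',YAW).apply(p)+RK
def rollgrip(along,grip=.095):  # tool pose with grasp point on handle 'grip', roller backed off by 'along' from the seat
    h=np.array([-.574,0,.819]);g=rack(np.array([.015,0,.045])+h*(grip+along))
    hw=Ro.from_euler('z',YAW).apply(h); R=tool(-hw,Ro.from_euler('z',YAW).apply([-1,0,0]))
    return T(R,g+.003*hw)
E
python3 - <<'E'
from h import *; from plan import *
S=load("scene0");D=load("side0")
print("box",plane(S,[(210+160/3,135+165/3)],.113),plane(D,[(190+(553-399)/3,160+300/3),(190+(585-399)/3,160+310/3)],.113))
P=rollgrip(.12);print(P.round(3));rows(P,16)
E
```

```text
box [[0.5714178  0.19003156 0.113     ]] [[0.5897905  0.19715847 0.113     ]
 [0.55904433 0.19763536 0.113     ]]
[[-0.671 -0.574  0.47   0.476]
 [-0.47   0.819  0.329  0.253]
 [-0.574  0.    -0.819  0.224]
 [ 0.     0.     0.     1.   ]]
16 x [-0.0183, -0.0208, 0.0046, -0.0167, -0.0357, -0.0528]
```

```bash
R='[-0.0183,-0.0208,0.0046,-0.0167,-0.0357,-0.0528]' ; unset R
python3 shift.py '[[-0.0183,-0.0208,0.0046,-0.0167,-0.0357,-0.0528],[-0.0183,-0.0208,0.0046,-0.0167,-0.0357,-0.0528],[-0.0183,-0.0208,0.0046,-0.0167,-0.0357,-0.0528],[-0.0183,-0.0208,0.0046,-0.0167,-0.0357,-0.0528],[-0.0183,-0.0208,0.0046,-0.0167,-0.0357,-0.0528],[-0.0183,-0.0208,0.0046,-0.0167,-0.0357,-0.0528],[-0.0183,-0.0208,0.0046,-0.0167,-0.0357,-0.0528],[-0.0183,-0.0208,0.0046,-0.0167,-0.0357,-0.0528]]' 0.06
python3 shift.py '[[-0.0183,-0.0208,0.0046,-0.0167,-0.0357,-0.0528],[-0.0183,-0.0208,0.0046,-0.0167,-0.0357,-0.0528],[-0.0183,-0.0208,0.0046,-0.0167,-0.0357,-0.0528],[-0.0183,-0.0208,0.0046,-0.0167,-0.0357,-0.0528],[-0.0183,-0.0208,0.0046,-0.0167,-0.0357,-0.0528],[-0.0183,-0.0208,0.0046,-0.0167,-0.0357,-0.0528],[-0.0183,-0.0208,0.0046,-0.0167,-0.0357,-0.0528],[-0.0183,-0.0208,0.0046,-0.0167,-0.0357,-0.0528],[0,0,0,0,0,0]]'
python3 - <<'E'
from h import *;from plan import *
rows(rollgrip(.12),1); snap("wrist","w1"); snap("side","s1")
print(proj(load("w1"),[rollgrip(0)[:3,3],rack([-.053,0,.142])]))
E
```

```text
time_s: 0.95
ee_pos: [0.2791, 0.3554, 0.2032]
eef_rot: [3.07, 0.306, -2.987]
force: [0.2, -0.4, -0.3]
grip_width: 0.0599
grip_force: 0.0
time_s: 1.85
ee_pos: [0.4769, 0.252, 0.2245]
eef_rot: [-3.141, 0.613, -2.531]
force: [-1.6, 0.0, 1.0]
grip_width: 0.0606
grip_force: 0.0
1 x [0.0009, 0.0013, 0.0005, -0.0011, 0.0014, -0.0002]
[[277.91193695 209.01587016]
 [277.92374651 214.71925798]]
```

View pics/w1.png

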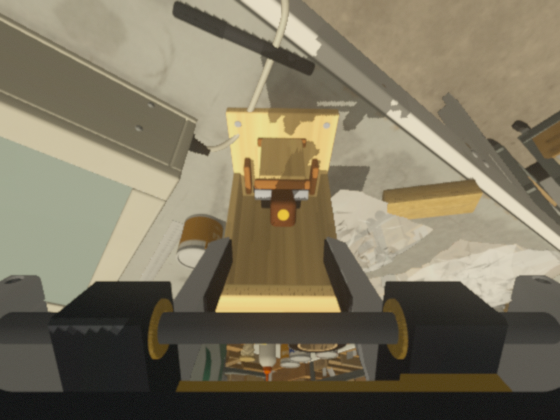

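The wrist view shows the yellow handle end at (283,214), against (278,214) predicted. The rack base edges at columns 228 and 338 are centred on 283, and its front edge is level, so the yaw is right and the rack lies about 5 px to the right.

```bash
python3 - <<'E'
from h import *;from plan import *
np.set_printoptions(precision=4,suppress=True)
im=cv2.imread("pics/w1.png");c=load("w1")
hsv=cv2.cvtColor(im,cv2.COLOR_BGR2HSV);m=cv2.inRange(hsv,(15,200,180),(32,255,255));m[:200]=0;m[230:]=0;m[:,:270]=0;m[:,296:]=0
u,v=np.mean(np.nonzero(m)[1]),np.mean(np.nonzero(m)[0]);print("end",u,v,m.sum()/255)
P=plane(c,[(u,v)],.1433)[0];print(P, "pred",rack([.015-.574*.12,0,.1433]))
F=plane(c,[(228,108.5),(338,108.5)],.01);print(F,np.linalg.norm(F[1]-F[0]),F.mean(0),"pred front mid",rack([-.075,0,.01]))
d=F[0]-F[1] if F[0][1]>F[1][1] else F[1]-F[0];print("yaw",np.degrees(np.arctan2(-d[0],d[1])))
for n,Y in (("end",P),("front",F.mean(0))): print(n,Ro.from_euler('z',-YAW).apply(Y-RK))
# edges of base for line fit
g=cv2.cvtColor(im,cv2.COLOR_BGR2GRAY).astype(int)
for x in range(240,330,12): 
    col=g[98:122,x]; k=np.argmax(np.diff(col)); print(x,98+k,end=' ')
print()
E
```

```text
end nan nan 0.0
[nan nan nan] pred [0.5219 0.2851 0.1433]
[[0.5322 0.2236 0.01  ]
 [0.461  0.3254 0.01  ]] 0.12422125201071835 [0.4966 0.2745 0.01  ] pred front mid [0.5046 0.273  0.01  ]
yaw 34.964613395610186
end [nan nan nan]
front [-0.0807  0.0058  0.01  ]
240 111 252 112 264 111 276 120 288 112 300 120 312 120 324 114
  return _methods._mean(a, axis=axis, dtype=dtype,
  ret = ret.dtype.type(ret / rcount)
```

```bash
python3 - <<'E'
from h import *;from plan import *
np.set_printoptions(precision=4,suppress=True)
im=cv2.imread("pics/w1.png");c=load("w1")
print(im[206:224:2,275:293:2].tolist()[4])
b=im.astype(int);m=((b[...,2]>200)&(b[...,1]>120)&(b[...,0]<90));m[:204]=0;m[226:]=0;m[:,:270]=0;m[:,297:]=0
ys,xs=np.nonzero(m);print(xs.mean(),ys.mean(),len(xs))
P=plane(c,[(xs.mean(),ys.mean())],.1433)[0];print(Ro.from_euler('z',-YAW).apply(P-RK),"want",.015-.574*.12)
S=load("scene0");D=load("side0")
for z in(.0,.01): 
  F=plane(c,[(228,108.5),(338,108.5),(227,111.5),(339,111.5),(245.5,190),(320.5,190)],z);print(Ro.from_euler('z',-YAW).apply(F-RK))
def lab(i,z):pass
# roller handle end in the side view
s=cv2.imread("pics/side0.png").astype(int)
print(tri(c,(xs.mean(),ys.mean()),D,(190+(590-399)/3,160+382/3)), tri(c,(xs.mean(),ys.mean()),S,(210+90/3,135+118/3)))
E
```

```text
[[43, 81, 132], [52, 130, 174], [62, 191, 227], [64, 193, 229], [63, 194, 230], [65, 194, 231], [64, 188, 225], [47, 114, 156], [39, 73, 115]]
282.83529411764704 214.54117647058823 85
[-0.0549  0.0044  0.1433] want -0.05388
[[-0.0748 -0.0582  0.    ]
 [-0.0747  0.0702  0.    ]
 [-0.0709 -0.0599  0.    ]
 [-0.0708  0.072   0.    ]
 [ 0.0621 -0.0494  0.    ]
 [ 0.0621  0.065   0.    ]]
[[-0.0807 -0.0563  0.01  ]
 [-0.0807  0.0679  0.01  ]
 [-0.077  -0.0579  0.01  ]
 [-0.0769  0.0696  0.01  ]
 [ 0.0517 -0.0478  0.01  ]
 [ 0.0517  0.0629  0.01  ]]
(array([0.5166, 0.2876, 0.1441]), np.float64(0.0016450731159699651)) (array([0.5247, 0.2927, 0.1372]), np.float64(0.0001632042724206949))
```

```bash
sed -i 's/^RK=.*/RK=np.array([.5623,.3195,0]);YAW=np.radians(35)/' plan.py; python3 - <<'E'
from plan import *
rows(rollgrip(.05),4); rows(rollgrip(.0),4,rollgrip(.05))
E
```

```text
4 x [0.0001, 0.0011, 0.0175, -0.0001, -0.0004, -0.0008]
4 x [0.0, 0.0, 0.0125, -0.0, 0.0, -0.0]
```

```bash
python3 shift.py '[[0,0.0012,0.0175,0,0,0],[0,0.0011,0.0175,0,0,0],[0,0.0011,0.0175,0,0,-0.001],[0,0.0011,0.0175,0,0,0],[0,0,0.0125,0,0,0],[0,0,0.0125,0,0,0],[0,0,0.0125,0,0,0],[0,0,0.0125,0,0,0],[0,0,0,0,0,0]]'
python3 - <<'E'
from h import *;from plan import *
rows(rollgrip(0),1); snap("wrist","w2"); cv2.imwrite("pics/w2c.png",cv2.imread("pics/w2.png")[100:320,170:390])
E
```

```text
time_s: 2.85
ee_pos: [0.5276, 0.2974, 0.1246]
eef_rot: [3.14, 0.609, -2.531]
force: [-0.4, -0.3, -0.1]
grip_width: 0.0602
grip_force: 0.0
1 x [-0.0003, -0.0019, -0.0006, 0.0015, -0.0027, -0.0001]
```

View pics/w2c.png

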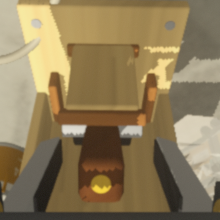

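The handle end is at crop (102,185), between the finger pads (mid about 107), so it needs roughly 2.5 mm of −y. I correct that and close.

```bash
python3 shift.py '[[0,-0.0025,0,0,0,0],[0,0,0,0,0,0]]'; python3 shift.py '[[0,0,0,0,0,0],[0,0,0,0,0,0],[0,0,0,0,0,0],[0,0,0,0,0,0],[0,0,0,0,0,0],[0,0,0,0,0,0]]' 0.0 50
python3 -c "
from plan import *
o=ctrl.get_obs();print(o['force'],o['moment'],cur().round(4).tolist())"
```

```text
time_s: 3.1
ee_pos: [0.53, 0.2945, 0.1267]
eef_rot: [3.142, 0.612, -2.531]
force: [-0.3, -0.3, -0.4]
grip_width: 0.0598
grip_force: 0.0
time_s: 3.7
ee_pos: [0.5302, 0.2945, 0.1261]
eef_rot: [3.142, 0.611, -2.531]
force: [-0.6, -1.9, 1.0]
grip_width: 0.024
grip_force: 49.9
[-0.64987187 -1.9229978   1.02475526] [-0.34844888  0.17147806 -0.14886869] [[-0.6707, -0.5737, 0.4701, 0.5302], [-0.4698, 0.8191, 0.3293, 0.2945], [-0.574, 0.0, -0.8189, 0.1261], [0.0, 0.0, 0.0, 1.0]]
```

Gripped (opening 24 mm). I pull out along the handle and measure the panel with colour masks.

```bash
python3 shift.py '[[0,0,-0.01,0,0,0],[0,0,-0.016,0,0,0],[0,0,-0.018,0,0,0],[0,0,-0.018,0,0,0],[0,0,-0.018,0,0,0],[0,0,-0.018,0,0,0],[0,0,-0.018,0,0,0],[0,0,-0.018,0,0,0],[0,0,-0.016,0,0,0],[0,0,0,0,0,0]]'
python3 - <<'E'
from h import *;from plan import *
np.set_printoptions(precision=4,suppress=True)
print(cur()[:3,3],ctrl.get_obs()["force"],ctrl.get_obs()["grip_width"])
for n,(x0,y0,x1,y1) in (("scene0",(245,232,302,282)),("side0",(285,208,328,260))):
    im=cv2.imread(f"pics/{n}.png");c=load(n);h=cv2.cvtColor(im,cv2.COLOR_BGR2HSV)
    m=cv2.inRange(h,(3,75,90),(25,255,255));k=np.zeros_like(m);k[y0:y1,x0:x1]=m[y0:y1,x0:x1]
    k=cv2.morphologyEx(k,cv2.MORPH_CLOSE,np.ones((3,3)))
    cs=max(cv2.findContours(k,0,1)[0],key=cv2.contourArea);p=cs[:,0].astype(float)
    print(n,cv2.boundingRect(cs),cv2.contourArea(cs))
    for z in (.018,.022):
        g=(plane(c,p,z)[:,:2]*1000).astype(np.float32);r=cv2.minAreaRect(g);print(z,r)
        q=cv2.boxPoints(r);print(q.tolist())
    # strips: brighter, less saturated
    m2=cv2.inRange(h,(3,60,195),(25,150,255));k2=np.zeros_like(m);k2[y0:y1,x0:x1]=m2[y0:y1,x0:x1];k2=cv2.morphologyEx(k2,cv2.MORPH_CLOSE,np.ones((5,5)))
    cs=max(cv2.findContours(k2,0,1)[0],key=cv2.contourArea);g=(plane(c,cs[:,0].astype(float),.0215)[:,:2]*1000).astype(np.float32);print("strips",cv2.minAreaRect(g))
E
```

```text
time_s: 4.7
ee_pos: [0.4593, 0.2449, 0.2502]
eef_rot: [-3.141, 0.613, -2.53]
force: [0.1, 0.9, -2.8]
grip_width: 0.024
grip_force: 50.0
[0.4593 0.2449 0.2502] [ 0.085   0.9436 -2.7588] 0.02400790516862799
scene0 (253, 239, 42, 38) 776.5
0.018 ((480.5898742675781, -60.456809997558594), (83.16407775878906, 176.4009246826172), 3.4961166381835938)
[[433.7066955566406, 25.04379653930664], [444.4637756347656, -151.02883911132812], [527.4730224609375, -145.95741271972656], [516.7159423828125, 30.115219116210938]]
0.022 ((478.4679870605469, -64.4488754272461), (82.8668212890625, 175.7703857421875), 3.4961204528808594)
[[431.75238037109375, 20.746109008789062], [442.47100830078125, -154.6971435546875], [525.18359375, -149.64385986328125], [514.4649658203125, 25.799392700195312]]
strips ((482.7756042480469, -57.318115234375), (76.42643737792969, 163.09901428222656), 3.136411666870117)
side0 (288, 213, 36, 43) 890.5
0.018 ((480.44439697265625, -50.12018585205078), (78.97367095947266, 178.48486328125), 2.583010196685791)
[[436.9757995605469, 37.25202560424805], [445.0195617675781, -141.05148315429688], [523.9129638671875, -137.49240112304688], [515.8692626953125, 40.81111145019531]]
0.022 ((479.54754638671875, -46.315208435058594), (78.62701416015625, 177.7012939453125), 2.5830161571502686)
[[436.269775390625, 40.673431396484375], [444.2781982421875, -136.8473358154297], [522.8253173828125, -133.30384826660156], [514.81689453125, 44.2169189453125]]
strips ((482.08660888671875, -57.88231658935547), (73.63157653808594, 156.4006805419922), 1.5512299537658691)
```

```bash
cat >> plan.py <<'E'
PC=np.array([.4815,-.0575,0]);PY=np.radians(2.5)
def panel(x,y,z): return Ro.from_euler('z',PY).apply([x,y,z])+PC
def over(x,y,z,p=0): # tool down, closing along panel x, camera towards panel -y
    return T(tool([0,0,-1],Ro.from_euler('z',PY).apply([0,-1,0])),panel(x,y,z))
E
python3 - <<'E'
from plan import *
A=over(0,0,0);A[:3,3]=[.41,.16,.27]
print(cur()[:3,3]);rows(A,12); rows(over(0,.06,.21),7,A)
E
```

```text
[0.45932043 0.24492307 0.25021975]
12 x [0.0076, 0.0, -0.0044, -0.0256, 0.0467, -0.0809]
7 x [0.0229, -0.0088, 0.0086, 0.0, 0.0, 0.0]
```

```bash
python3 shift.py '[[0.0076,0,-0.0044,-0.0256,0.0467,-0.0809],[0.0076,0,-0.0044,-0.0256,0.0467,-0.0809],[0.0076,0,-0.0044,-0.0256,0.0467,-0.0809],[0.0076,0,-0.0044,-0.0256,0.0467,-0.0809],[0.0076,0,-0.0044,-0.0256,0.0467,-0.0809],[0.0076,0,-0.0044,-0.0256,0.0467,-0.0809]]'
python3 shift.py '[[0.0076,0,-0.0044,-0.0256,0.0467,-0.0809],[0.0076,0,-0.0044,-0.0256,0.0467,-0.0809],[0.0076,0,-0.0044,-0.0256,0.0467,-0.0809],[0.0076,0,-0.0044,-0.0256,0.0467,-0.0809],[0.0076,0,-0.0044,-0.0256,0.0467,-0.0809],[0.0076,0,-0.0044,-0.0256,0.0467,-0.0809],[0,0,0,0,0,0]]'
python3 - <<'E'
from h import *;from plan import *
print(ctrl.get_obs()["qpos"]);rows(over(0,.06,.21),7); snap("wrist","w3");snap("scene","c3")
print(proj(load("w3"),[panel(*p) for p in [(-.038,.082,.018),(.038,.082,.018),(.038,-.082,.018),(-.038,-.082,.018)]]))
E
```

```text
time_s: 5.3
ee_pos: [0.4237, 0.2071, 0.2498]
eef_rot: [-3.061, 0.301, -2.001]
force: [-0.1, 0.7, -3.1]
grip_width: 0.0237
grip_force: 50.0
time_s: 6.0
ee_pos: [0.3756, 0.2358, 0.2699]
eef_rot: [-3.114, -0.072, -1.625]
force: [-0.6, -0.5, -2.8]
grip_width: 0.0237
grip_force: 50.0
[ 0.52013577  0.03807299  1.72876755 -0.07649177  1.39138948 -2.55394496]
7 x [0.0328, -0.015, 0.0102, -0.0034, -0.0105, -0.0138]
[[ 225.05289939   39.05543476]
 [ 167.95571586   45.71155254]
 [ 145.59981322 -100.94211919]
 [ 207.41890817 -109.59372807]]
```

View pics/w3.png

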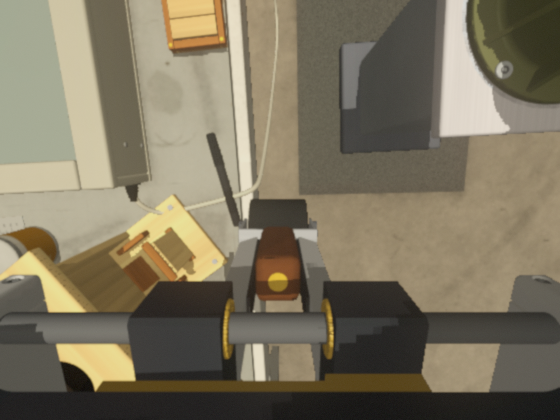

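The picture shows the panel's +y end at (165–225, 0–48) as predicted, the roller hanging straight in the grip, and the last joint at the end of its range. I therefore turn the other way, so that tool x points towards +y.

```bash
python3 shift.py '[[0,0,0,0,0,0.08],[0,0,0,0,0,0.14],[0,0,0,0,0,0.14],[0,0,0,0,0,0.14],[0,0,0,0,0,0.14],[0,0,0,0,0,0.14],[0,0,0,0,0,0.14],[0,0,0,0,0,0.14],[0,0,0,0,0,0.14],[0,0,0,0,0,0.14]]'
python3 shift.py '[[0,0,0,0,0,0.14],[0,0,0,0,0,0.14],[0,0,0,0,0,0.14],[0,0,0,0,0,0.14],[0,0,0,0,0,0.14],[0,0,0,0,0,0.14],[0,0,0,0,0,0.14],[0,0,0,0,0,0.14],[0,0,0,0,0,0.1],[0,0,0,0,0,0]]'
sed -i 's/apply(\[0,-1,0\])),panel/apply([0,1,0])),panel/' plan.py
python3 - <<'E'
from plan import *
print(ctrl.get_obs()["qpos"]);rows(over(0,-.06,.21),12)
E
```

```text
time_s: 7.1
ee_pos: [0.3764, 0.2338, 0.2702]
eef_rot: [-3.068, 0.013, -2.975]
force: [-0.1, 0.9, -2.6]
grip_width: 0.0242
grip_force: 50.0
time_s: 8.1
ee_pos: [0.3764, 0.2338, 0.2703]
eef_rot: [-3.128, 0.074, 2.093]
force: [-0.1, 0.4, -2.7]
grip_width: 0.0236
grip_force: 50.0
[ 0.51475471  0.03540305  1.73049415 -0.07520138  1.3896958   0.00761552]
12 x [-0.0307, -0.0001, 0.0063, 0.0003, 0.0063, 0.0398]
```

```bash
python3 shift.py '[[-0.0307,0,0.0063,0,0.0063,0.0398],[-0.0307,0,0.0063,0,0.0063,0.0398],[-0.0307,0,0.0063,0,0.0063,0.0398],[-0.0307,0,0.0063,0,0.0063,0.0398],[-0.0307,0,0.0063,0,0.0063,0.0398],[-0.0307,0,0.0063,0,0.0063,0.0398]]'
python3 shift.py '[[-0.0307,0,0.0063,0,0.0063,0.0398],[-0.0307,0,0.0063,0,0.0063,0.0398],[-0.0307,0,0.0063,0,0.0063,0.0398],[-0.0307,0,0.0063,0,0.0063,0.0398],[-0.0307,0,0.0063,0,0.0063,0.0398],[-0.0307,0,0.0063,0,0.0063,0.0398],[0,0,0,0,0,0]]'
python3 - <<'E'
from h import *;from plan import *
print(ctrl.get_obs()["qpos"]);rows(over(0,-.06,.21),1); snap("wrist","w4")
print(proj(load("w4"),[panel(*p) for p in [(-.038,.082,.018),(.038,.082,.018),(.038,-.082,.018),(-.038,-.082,.018)]]))
E
```

```text
time_s: 8.7
ee_pos: [0.4528, 0.0634, 0.2436]
eef_rot: [-3.141, 0.038, 1.857]
force: [1.0, 0.9, -1.7]
grip_width: 0.0235
grip_force: 50.0
time_s: 9.4
ee_pos: [0.4863, -0.1195, 0.2092]
eef_rot: [3.139, -0.0, 1.615]
force: [0.2, 0.1, -2.5]
grip_width: 0.0237
grip_force: 50.0
[-3.14755998e-01  2.05292989e-01  1.68333451e+00  1.27475869e-03
  1.25043790e+00 -3.59811751e-01]
1 x [0.0022, -0.0021, -0.0008, 0.0028, -0.0002, 0.001]
[[240.17221519  67.86487061]
 [309.80183665  67.98064789]
 [305.9088077  212.79868013]
 [244.40148555 212.7870972 ]]
```

View pics/w4.png

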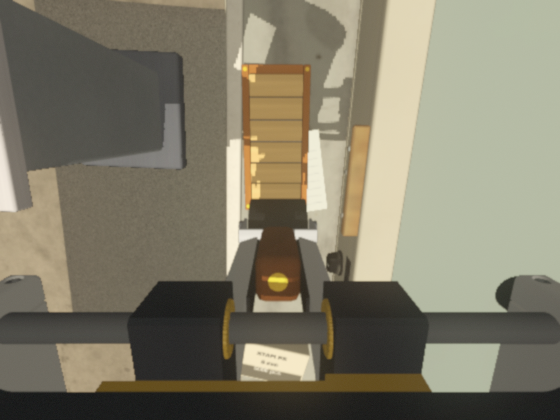

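The panel's far corners are at (241,65) and (311,66), about 2.5 px above and 1 px right of the prediction, so the centre is near (0.4825, −0.056). The drum is centred on the strips (column 278 against 276). I descend now.

```bash
sed -i 's/^PC=.*/PC=np.array([.4825,-.056,0]);PY=np.radians(2.5)/' plan.py; python3 -c "
from plan import *
rows(over(0,-.063,.152),5)"
```

```text
5 x [-0.0002, -0.0002, 0.0115, 0.0006, -0.0001, 0.0005]
```

```bash
python3 shift.py '[[-0.0002,-0.0002,0.0115,0.0006,0,0.0005],[-0.0002,-0.0002,0.0115,0.0006,0,0.0005],[-0.0002,-0.0002,0.0115,0.0006,0,0.0005],[-0.0002,-0.0002,0.0115,0.0006,0,0.0005],[-0.0002,-0.0002,0.0115,0.0006,0,0.0005],[0,0,0,0,0,0]]' - 60
for i in 1 2 3 4; do python3 shift.py '[[0,0,0.0015,0,0,0],[0,0,0,0,0,0]]' | egrep 'ee_pos|force:'; done
python3 -c "
from plan import *
rows(over(0,-.063,.142),1)"
```

```text
time_s: 10.05
ee_pos: [0.4852, -0.117, 0.1511]
eef_rot: [-3.14, -0.001, 1.616]
force: [0.4, 0.1, -3.2]
grip_width: 0.0234
grip_force: 60.0
ee_pos: [0.4861, -0.1173, 0.1517]
force: [0.9, -0.7, -2.4]
grip_force: 60.0
ee_pos: [0.4859, -0.1173, 0.1501]
force: [0.3, -0.5, -1.7]
grip_force: 60.0
ee_pos: [0.4858, -0.1173, 0.1483]
force: [-0.5, -0.3, -3.6]
grip_force: 60.0
ee_pos: [0.4858, -0.1173, 0.1467]
force: [-0.7, 0.6, -2.9]
grip_force: 60.0
1 x [-0.0016, -0.0006, 0.0047, 0.0005, 0.0001, 0.0008]
```

```bash
for i in 1 2 3 4; do python3 shift.py '[[0,0,0.001,0,0,0],[0,0,0,0,0,0]]' | egrep 'ee_pos|force:'; done
```

```text
ee_pos: [0.4858, -0.1173, 0.1458]
force: [-0.6, -0.1, -2.0]
grip_force: 60.0
ee_pos: [0.4858, -0.1173, 0.1448]
force: [-0.8, -0.1, -3.4]
grip_force: 60.0
ee_pos: [0.4859, -0.1174, 0.1441]
force: [0.2, 0.2, 0.4]
grip_force: 60.0
ee_pos: [0.4859, -0.1174, 0.143]
force: [-0.7, -0.7, 0.7]
grip_force: 60.0
```

```bash
for i in 1 2 3 4 5; do python3 shift.py '[[0,0,0.0007,0,0,0],[0,0,0,0,0,0]]' | egrep 'ee_pos|force:' | head -2; done
```

```text
ee_pos: [0.4859, -0.1174, 0.1422]
force: [-0.5, 0.5, 1.0]
ee_pos: [0.4859, -0.1173, 0.1415]
force: [-1.0, 0.6, 1.2]
ee_pos: [0.4859, -0.1173, 0.1408]
force: [-0.7, 0.1, 2.3]
ee_pos: [0.486, -0.1174, 0.1407]
force: [-2.9, 0.1, 9.3]
ee_pos: [0.4861, -0.1175, 0.1406]
force: [-5.6, 0.2, 16.8]
```

```bash
python3 shift.py '[[-0.002,0,0,0,0,0],[-0.003,0,0,0,0,0],[0,0,0,0,0,0]]' | egrep 'ee_pos|force:' | head -2; for i in 1 2 3 ; do python3 shift.py '[[0.003,0,0,0,0,0],[0.004,0,0,0,0,0],[0.004,0,0,0,0,0],[0.004,0,0,0,0,0]]' | egrep 'ee_pos|force:' | head -2; done
```

```text
ee_pos: [0.4863, -0.1228, 0.1407]
force: [-6.3, 0.0, 17.7]
ee_pos: [0.4857, -0.1076, 0.1406]
force: [-4.5, -4.1, 15.8]
ee_pos: [0.4851, -0.0926, 0.1406]
force: [-4.5, -0.4, 14.8]
ee_pos: [0.4844, -0.0778, 0.1406]
force: [-4.8, -2.8, 14.7]
```

```bash
for i in 1 2 3 4 5 6; do python3 shift.py '[[0.003,0,0,0,0,0],[0.004,0,0,0,0,0],[0.004,0,0,0,0,0],[0.004,0,0,0,0,0]]' | egrep 'ee_pos|force:' | head -2; done
```

```text
ee_pos: [0.4838, -0.0625, 0.1406]
force: [-4.8, -0.5, 15.4]
ee_pos: [0.4832, -0.0476, 0.1406]
force: [-4.6, -1.5, 15.7]
ee_pos: [0.4826, -0.0326, 0.1406]
force: [-4.4, -3.9, 15.9]
ee_pos: [0.4819, -0.0175, 0.1406]
force: [-3.2, -0.3, 15.5]
ee_pos: [0.4813, -0.0026, 0.1406]
force: [-3.2, -1.7, 15.3]
ee_pos: [0.4807, 0.0126, 0.1406]
force: [-4.1, -1.0, 15.4]
```

```bash
python3 shift.py '[[-0.003,0,0.0003,0,0,0],[-0.006,0,0,0,0,0],[-0.007,0,0,0,0,0],[-0.007,0,0,0,0,0],[-0.007,0,0,0,0,0],[-0.007,0,0,0,0,0],[-0.007,0,0,0,0,0]]' | egrep 'ee_pos|force:' | head -2; python3 shift.py '[[-0.007,0,0,0,0,0],[-0.007,0,0,0,0,0],[-0.007,0,0,0,0,0],[-0.007,0,0,0,0,0],[-0.007,0,0,0,0,0],[-0.007,0,0,0,0,0],[-0.007,0,0,0,0,0]]' | egrep 'ee_pos|force:' | head -2; python3 shift.py '[[-0.007,0,0,0,0,0],[-0.007,0,0,0,0,0],[-0.007,0,0,0,0,0],[-0.007,0,0,0,0,0],[-0.007,0,0,0,0,0],[-0.005,0,0,0,0,0],[0,0,0,0,0,0]]' | egrep 'ee_pos|force:' | head -2
python3 shift.py '[[0,0,-0.002,0,0,0],[0,0,-0.006,0,0,0],[0,0,-0.015,0,0,0],[0,0,-0.02,0,0,0],[0,0,-0.02,0,0,0],[0,0,0,0,0,0]]'
python3 - <<'E'
from h import *;from plan import *
snap("wrist","w5");snap("side","s5");snap("scene","c5")
a=cv2.resize(cv2.imread("pics/w5.png")[40:260,210:350],(382,600));b=cv2.resize(cv2.imread("pics/side0.png")[205:265,280:340],(400,300),interpolation=2);c=cv2.resize(cv2.imread("pics/s5.png")[205:265,280:340],(400,300),interpolation=2)
cv2.imwrite("pics/m5.png",np.hstack([a,np.vstack([b,c])]))
E
```

```text
ee_pos: [0.4827, -0.0317, 0.1406]
force: [-4.5, -0.6, 18.6]
ee_pos: [0.4849, -0.0808, 0.1406]
force: [-3.4, 0.9, 17.7]
ee_pos: [0.4866, -0.1212, 0.1406]
force: [-5.0, 0.1, 17.7]
time_s: 19.25
ee_pos: [0.4868, -0.1204, 0.2042]
eef_rot: [3.137, 0.001, 1.615]
force: [-0.5, 0.2, -2.4]
grip_width: 0.0237
grip_force: 60.0
```

View pics/m5.png

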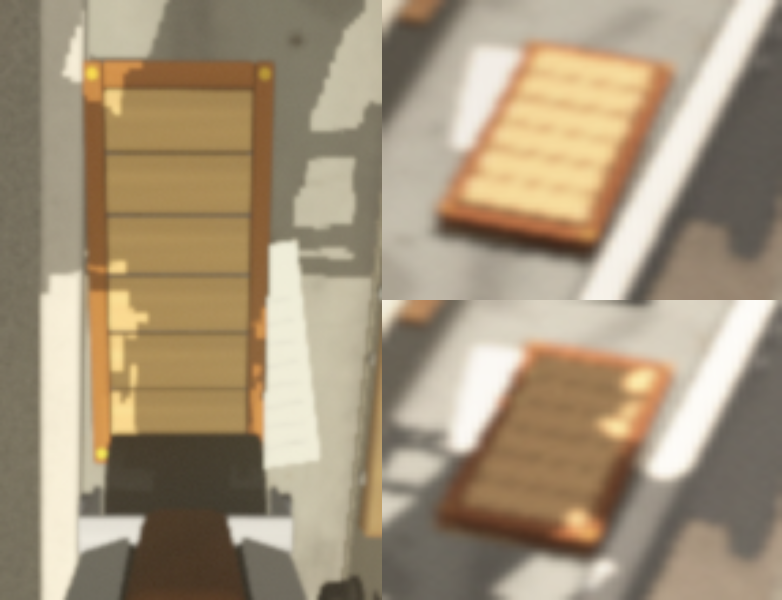

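The strips are now dark and level with the frame, all six seams are even, and the stop was felt the whole way along. I go back to the rack using the half turn.

```bash
cat >> plan.py <<'E'
G=np.array([.5302,.2945,.1261]) # TCP at the time of gripping in the rack
def back(along):
    h=Ro.from_euler('z',YAW).apply([-.574,0,.819]);R=tool(-h,Ro.from_euler('z',YAW).apply([1,0,0]))
    return T(R,G+h*along)
E
python3 - <<'E'
from h import *;from plan import *
np.set_printoptions(precision=4,suppress=True)
c=load("w5");P=plane(c,[(210+u/2.729,40+v/2.727) for u,v in [(92,72),(264,73),(101,453)]],.019)
print(P,"panel centre",(P[1]+P[2])/2,"yaw",np.degrees(np.arctan2(P[1,1]-P[0,1],P[1,0]-P[0,0])),np.degrees(np.arctan2(P[2,0]-P[0,0],P[0,1]-P[2,1])),np.linalg.norm(P[1]-P[0]),np.linalg.norm(P[2]-P[0]))
A=cur();A[:3,3]=[.41,.12,.27];rows(A,8);B=back(.15);rows(B,12,A)
print(B.round(3))
E
```

```text
[[ 0.4452  0.022   0.019 ]
 [ 0.5127  0.0247  0.019 ]
 [ 0.4515 -0.1321  0.019 ]] panel centre [ 0.4821 -0.0537  0.019 ] yaw 2.295678093690774 2.3197043733597305 0.0674963227656241 0.1542229581159077
8 x [0.0304, -0.0081, -0.0086, 0.0, 0.0, -0.0]
12 x [0.0109, -0.0006, 0.005, -0.0256, 0.0465, 0.081]
[[ 0.671  0.574  0.47   0.46 ]
 [ 0.47  -0.819  0.329  0.245]
 [ 0.574 -0.    -0.819  0.249]
 [ 0.     0.     0.     1.   ]]
```

```bash
sed -i 's/^PC=.*/PC=np.array([.482,-.0545,0]);PY=np.radians(2.3)/' plan.py
python3 shift.py '[[0.0304,-0.0081,-0.0086,0,0,0],[0.0304,-0.0081,-0.0086,0,0,0],[0.0304,-0.0081,-0.0086,0,0,0],[0.0304,-0.0081,-0.0086,0,0,0],[0.0304,-0.0081,-0.0086,0,0,0],[0.0304,-0.0081,-0.0086,0,0,0],[0.0304,-0.0081,-0.0086,0,0,0],[0.0304,-0.0081,-0.0086,0,0,0]]' | head -3
python3 shift.py '[[0.0109,-0.0006,0.005,-0.0256,0.0465,0.081],[0.0109,-0.0006,0.005,-0.0256,0.0465,0.081],[0.0109,-0.0006,0.005,-0.0256,0.0465,0.081],[0.0109,-0.0006,0.005,-0.0256,0.0465,0.081],[0.0109,-0.0006,0.005,-0.0256,0.0465,0.081],[0.0109,-0.0006,0.005,-0.0256,0.0465,0.081]]' | head -3
python3 shift.py '[[0.0109,-0.0006,0.005,-0.0256,0.0465,0.081],[0.0109,-0.0006,0.005,-0.0256,0.0465,0.081],[0.0109,-0.0006,0.005,-0.0256,0.0465,0.081],[0.0109,-0.0006,0.005,-0.0256,0.0465,0.081],[0.0109,-0.0006,0.005,-0.0256,0.0465,0.081],[0.0109,-0.0006,0.005,-0.0256,0.0465,0.081],[0,0,0,0,0,0]]'
python3 -c "
from plan import *
print(ctrl.get_obs()['qpos']);rows(back(.15),1)"
```

```text
time_s: 20.2
ee_pos: [0.4095, 0.1209, 0.27]
eef_rot: [-3.14, 0.0, 1.615]
time_s: 20.8
ee_pos: [0.4186, 0.1872, 0.2476]
eef_rot: [3.06, -0.305, 1.134]
time_s: 21.5
ee_pos: [0.4596, 0.245, 0.2475]
eef_rot: [-3.142, -0.609, 0.61]
force: [-0.3, -0.7, -2.6]
grip_width: 0.0237
grip_force: 60.0
[ 0.34834151 -0.06511374  1.98892105  0.25077481  0.63969823  1.15194262]
1 x [0.0009, -0.0, -0.0011, 0.0004, 0.0019, -0.0007]
```

```bash
python3 shift.py '[[0.0009,0,-0.0011,0.0004,0.0019,-0.0007],[0,0,0.015,0,0,0],[0,0,0.018,0,0,0],[0,0,0.018,0,0,0],[0,0,0.018,0,0,0],[0,0,0.018,0,0,0],[0,0,0.016,0,0,0],[0,0,0.012,0,0,0],[0,0,0.008,0,0,0],[0,0,0,0,0,0]]'
python3 -c "
from plan import *
rows(back(.01),1);rows(back(0),1)"
```

```text
time_s: 22.5
ee_pos: [0.5181, 0.285, 0.1489]
eef_rot: [3.14, -0.611, 0.613]
force: [-0.2, 0.1, -3.3]
grip_width: 0.0235
grip_force: 60.0
1 x [-0.0005, -0.0008, 0.0175, 0.0002, 0.0004, 0.0016]
1 x [-0.0005, -0.0008, 0.0275, 0.0002, 0.0004, 0.0016]
```

```bash
python3 shift.py '[[-0.0003,-0.0008,0.006,0,0,0.001],[0,0,0.006,0,0,0],[0,0,0.006,0,0,0],[0,0,0.003,0,0,0],[0,0,0,0,0,0]]' | egrep 'ee_pos|force:'; for i in 1 2 3 4; do python3 shift.py '[[0,0,0.0015,0,0,0],[0,0,0,0,0,0]]' | egrep 'ee_pos|force:'|head -2; done
```

```text
ee_pos: [0.5276, 0.2928, 0.1323]
force: [0.5, -0.4, -1.8]
grip_force: 60.0
ee_pos: [0.5284, 0.2933, 0.1317]
force: [-0.1, -0.3, -3.1]
ee_pos: [0.529, 0.2938, 0.1303]
force: [-0.0, -0.5, -3.0]
ee_pos: [0.5298, 0.2943, 0.129]
force: [-0.3, -0.9, -2.4]
ee_pos: [0.5304, 0.2948, 0.1279]
force: [-2.2, -1.4, -0.7]
```

```bash
for i in 1 2; do python3 shift.py '[[-0.0006,0,0.0007,0,0,0],[0,0,0,0,0,0]]' | egrep 'ee_pos|force:'|head -2; done
```

```text
ee_pos: [0.5303, 0.2947, 0.1275]
force: [-8.6, -5.4, 6.9]
ee_pos: [0.5301, 0.2946, 0.1271]
force: [-15.8, -9.0, 16.5]
```

It is seated (about 24 N of push along the handle). I ease off, release, and back out along the handle.

```bash
python3 shift.py '[[0.0003,0,-0.0013,0,0,0],[0,0,0,0,0,0]]' | egrep 'force:'|head -1;  python3 shift.py '[[0,0,0,0,0,0],[0,0,0,0,0,0],[0,0,0,0,0,0],[0,0,0,0,0,0]]' 0.05; python3 shift.py '[[0,0,-0.008,0,0,0],[0,0,-0.014,0,0,0],[0,0,-0.018,0,0,0],[0,0,-0.018,0,0,0],[0,0,-0.018,0,0,0],[0,0,-0.018,0,0,0],[0,0,-0.018,0,0,0],[0,0,-0.018,0,0,0],[0,0,0,0,0,0]]'
python3 - <<'E'
from h import *;from plan import *
snap("side","s6");snap("scene","c6");snap("wrist","w6")
a=cv2.resize(cv2.imread("pics/side0.png")[240:360,190:290],(260,312));b=cv2.resize(cv2.imread("pics/s6.png")[240:360,190:290],(260,312))
a2=cv2.resize(cv2.imread("pics/scene0.png")[130:220,215:290],(260,280));b2=cv2.resize(cv2.imread("pics/c6.png")[130:220,215:290],(260,280))
w=cv2.resize(cv2.imread("pics/w6.png")[:300,160:400],(280,592))
cv2.imwrite("pics/m6.png",np.hstack([np.vstack([a,a2]),np.vstack([b,b2]),w]))
E
```

```text
force: [-0.2, 0.0, -2.3]
time_s: 24.8
ee_pos: [0.53, 0.2944, 0.1274]
eef_rot: [3.141, -0.614, 0.611]
force: [-0.6, 0.1, -0.8]
grip_width: 0.0489
grip_force: 0.0
time_s: 25.7
ee_pos: [0.4685, 0.2513, 0.236]
eef_rot: [3.14, -0.617, 0.611]
force: [0.2, 0.0, 0.9]
grip_width: 0.05
grip_force: 0.0
```

View pics/m6.png

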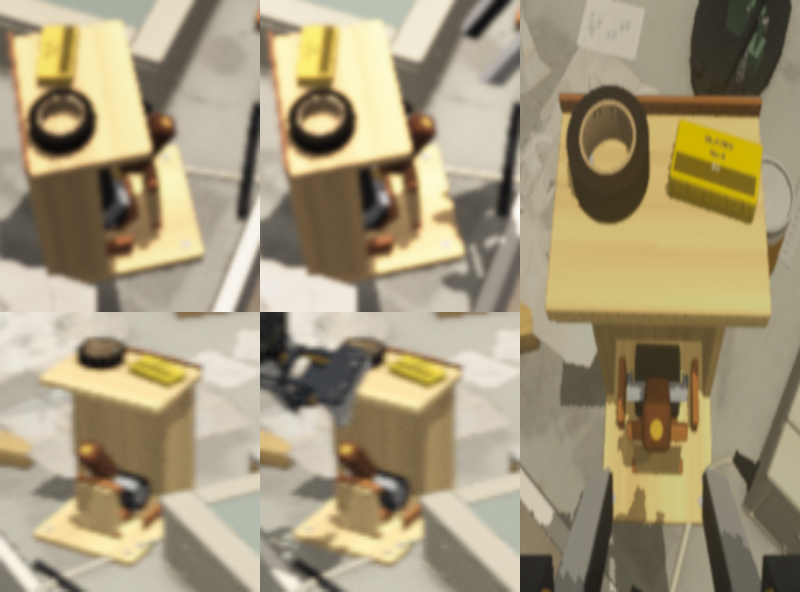

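The roller sits as it did at first: the handle end and fork match in both views, and the tape and blade packet are unmoved. Next is the packet, viewed from above.

```bash
python3 - <<'E'
from h import *;from plan import *
a=np.radians(-15);V=T(tool([0,0,-1],[np.cos(a),np.sin(a),0]),[.47,-.33,.25])
A=V.copy();A[:3,3]=[.42,.05,.27]
rows(A,10);rows(V,12,A)
E
```

```text
10 x [-0.0075, 0.0188, -0.0075, -0.0267, -0.0574, 0.0844]
12 x [0.0122, 0.0295, 0.0017, 0.0, 0.0, -0.0]
```

```bash
python3 shift.py '[[-0.0075,0.0188,-0.0075,-0.0267,-0.0574,0.0844],[-0.0075,0.0188,-0.0075,-0.0267,-0.0574,0.0844],[-0.0075,0.0188,-0.0075,-0.0267,-0.0574,0.0844],[-0.0075,0.0188,-0.0075,-0.0267,-0.0574,0.0844],[-0.0075,0.0188,-0.0075,-0.0267,-0.0574,0.0844],[-0.0075,0.0188,-0.0075,-0.0267,-0.0574,0.0844],[-0.0075,0.0188,-0.0075,-0.0267,-0.0574,0.0844],[-0.0075,0.0188,-0.0075,-0.0267,-0.0574,0.0844],[-0.0075,0.0188,-0.0075,-0.0267,-0.0574,0.0844],[-0.0075,0.0188,-0.0075,-0.0267,-0.0574,0.0844]]' 0.09 | head -3
python3 shift.py '[[0.0122,0.0295,0.0017,0,0,0],[0.0122,0.0295,0.0017,0,0,0],[0.0122,0.0295,0.0017,0,0,0],[0.0122,0.0295,0.0017,0,0,0],[0.0122,0.0295,0.0017,0,0,0],[0.0122,0.0295,0.0017,0,0,0]]' | head -3
python3 shift.py '[[0.0122,0.0295,0.0017,0,0,0],[0.0122,0.0295,0.0017,0,0,0],[0.0122,0.0295,0.0017,0,0,0],[0.0122,0.0295,0.0017,0,0,0],[0.0122,0.0295,0.0017,0,0,0],[0.0122,0.0295,0.0017,0,0,0],[0,0,0,0,0,0]]'
python3 - <<'E'
from h import *;from plan import *
print(ctrl.get_obs()["qpos"]);snap("wrist","w7")
E
```

```text
time_s: 26.85
ee_pos: [0.4193, 0.0496, 0.2697]
eef_rot: [3.14, 0.004, -0.265]
time_s: 27.45
ee_pos: [0.4447, -0.1411, 0.2591]
eef_rot: [-3.142, 0.001, -0.261]
time_s: 28.15
ee_pos: [0.4693, -0.3323, 0.2477]
eef_rot: [-3.141, 0.003, -0.264]
force: [0.8, -0.0, -0.7]
grip_width: 0.0899
grip_force: 0.0
[-6.79644379e-01  3.43190158e-01  1.41679233e+00 -4.38659809e-04
  1.38419716e+00  1.15512496e+00]
```

View pics/w7.png

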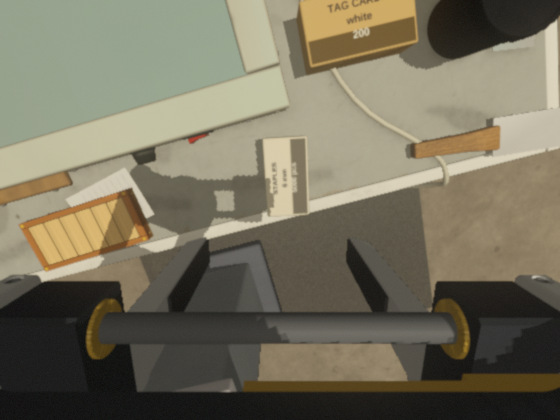

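The packet's top face has corners near (264,138), (306,136), (309,213) and (268,216), clear of the other things. I cast these onto z = 38 mm.

```bash
python3 - <<'E'
from h import *;from plan import *
np.set_printoptions(precision=4,suppress=True)
c=load("w7");P=plane(c,[(264,138),(306,136),(309,213),(268,216)],.038)[:,:2]
print(P,P.mean(0),[np.linalg.norm(P[i]-P[(i+1)%4]) for i in range(4)])
l=(P[0]+P[1]-P[2]-P[3])/2;print("long az",np.degrees(np.arctan2(l[1],l[0])));s=(P[0]+P[3]-P[1]-P[2])/2;print("short az",np.degrees(np.arctan2(s[1],s[0])))
E
```

```text
[[ 0.539  -0.3324]
 [ 0.528  -0.3824]
 [ 0.4325 -0.3632]
 [ 0.4425 -0.3105]] [ 0.4855 -0.3471] [np.float64(0.051132204814614564), np.float64(0.09738025475364155), np.float64(0.0535703741396967), np.float64(0.09897719801114062)]
long az -12.086106767228062
short az 78.40756817374465
```

```bash
cat >> plan.py <<'E'
def pk(z,x=.4855,y=-.3475,az=-12):
    a=np.radians(az);return T(tool([0,0,-1],[np.cos(a),np.sin(a),0]),[x,y,z])
E
python3 -c "
from plan import *
rows(pk(.10),5);rows(pk(.036),4,pk(.10))"
```

```text
5 x [0.004, 0.0025, 0.0296, -0.0002, 0.0005, -0.0108]
4 x [0.0, 0.0, 0.016, 0.0, 0.0, -0.0]
```

```bash
python3 shift.py '[[0.004,0.0025,0.0296,0,0.0005,-0.0108],[0.004,0.0025,0.0296,0,0.0005,-0.0108],[0.004,0.0025,0.0296,0,0.0005,-0.0108],[0.004,0.0025,0.0296,0,0.0005,-0.0108],[0.004,0.0025,0.0296,0,0.0005,-0.0108],[0,0,0,0,0,0]]'
python3 - <<'E'
from h import *;from plan import *
rows(pk(.036),4);snap("wrist","w8")
b=cv2.imread("pics/w8.png")[100:330,170:390];cv2.imwrite("pics/w8c.png",b)
E
```

```text
time_s: 28.8
ee_pos: [0.4849, -0.3447, 0.098]
eef_rot: [-3.139, 0.004, -0.207]
force: [-0.2, -0.0, 0.6]
grip_width: 0.0899
grip_force: 0.0
4 x [0.0003, 0.0007, 0.0155, -0.0008, 0.0009, 0.0007]
```

View pics/w8c.png

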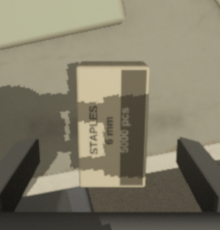

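The packet is straight between the fingers (columns 78–147, finger mid about 109, so about 2.5 mm of +y to add). I descend and grip.

```bash
python3 shift.py '[[0.0003,0.0007,0.0155,0,0.0009,0.0007],[0.0003,0.0007,0.0155,0,0.0009,0.0007],[0.0003,0.0007,0.0155,0,0.0009,0.0007],[0.0003,0.0007,0.0155,0,0.0009,0.0007],[0,0,0,0,0,0]]'|egrep 'ee_pos|force:'
python3 shift.py '[[0,0,0,0,0,0],[0,0,0,0,0,0],[0,0,0,0,0,0],[0,0,0,0,0,0],[0,0,0,0,0,0]]' 0.03 25
python3 - <<'E'
from plan import *
C=cur();U=C.copy();U[2,3]=.15
A=over(0,0,.15);A[:3,3]=[.44,-.2,.16]
W=over(0,0,.12);rows(U,4,C);rows(A,14,U);rows(W,6,A)
E
```

```text
ee_pos: [0.4859, -0.349, 0.0375]
force: [-0.4, 0.1, -0.0]
grip_force: 0.0
time_s: 29.85
ee_pos: [0.4871, -0.3497, 0.0405]
eef_rot: [3.141, -0.007, -0.21]
force: [-0.1, 0.8, 1.9]
grip_width: 0.0549
grip_force: 25.0
4 x [0.0002, 0.0, -0.0274, -0.0, -0.0, -0.0]
14 x [0.0042, -0.0122, -0.0007, 0.0005, -0.0003, -0.1301]
6 x [0.0239, 0.008, 0.0067, 0.0, 0.0, -0.0]
```

```bash
python3 shift.py '[[0,0,-0.012,0,0,0],[0,0,-0.028,0,0,0],[0,0,-0.035,0,0,0],[0,0,-0.035,0,0,0],[0,0,0,0,0,0]]' - 30
python3 shift.py '[[0.0042,-0.0122,-0.0007,0,0,-0.1301],[0.0042,-0.0122,-0.0007,0,0,-0.1301],[0.0042,-0.0122,-0.0007,0,0,-0.1301],[0.0042,-0.0122,-0.0007,0,0,-0.1301],[0.0042,-0.0122,-0.0007,0,0,-0.1301],[0.0042,-0.0122,-0.0007,0,0,-0.1301],[0.0042,-0.0122,-0.0007,0,0,-0.1301]]' | head -3
python3 shift.py '[[0.0042,-0.0122,-0.0007,0,0,-0.1301],[0.0042,-0.0122,-0.0007,0,0,-0.1301],[0.0042,-0.0122,-0.0007,0,0,-0.1301],[0.0042,-0.0122,-0.0007,0,0,-0.1301],[0.0042,-0.0122,-0.0007,0,0,-0.1301],[0.0042,-0.0122,-0.0007,0,0,-0.1301],[0.0042,-0.0122,-0.0007,0,0,-0.1301],[0,0,0,0,0,0]]'
python3 - <<'E'
from h import *;from plan import *
rows(over(0,0,.12),6);snap("wrist","w9")
E
```

```text
time_s: 30.35
ee_pos: [0.4876, -0.3506, 0.1558]
eef_rot: [3.138, -0.013, -0.21]
force: [-0.0, -0.8, -2.2]
grip_width: 0.0548
grip_force: 30.0
time_s: 31.05
ee_pos: [0.499, -0.2624, 0.1542]
eef_rot: [3.138, -0.003, 0.706]
time_s: 31.85
ee_pos: [0.4382, -0.1993, 0.1591]
eef_rot: [3.137, 0.001, 1.613]
force: [0.1, -0.9, -3.4]
grip_width: 0.0548
grip_force: 30.0
6 x [0.0238, 0.0083, 0.0065, 0.0008, 0.0002, 0.0004]
```

View pics/w9.png

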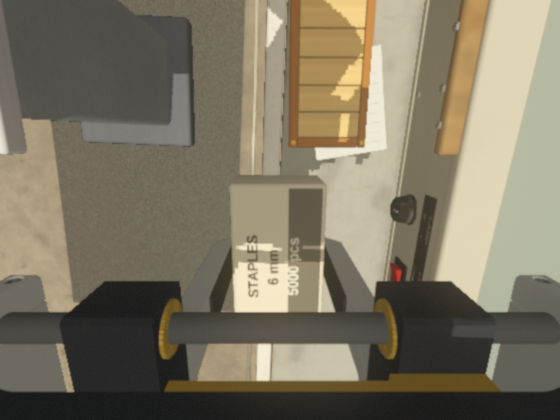

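```bash
python3 - <<'E'
from h import *;from plan import *
C=cur();c=load("w9")
for o in (0,.004): print(o,proj(c,[(C@[.05+o,y,z,1])[:3] for z in (0,.038) for y in (-.0275,.0275)]).round(1).tolist())
E
```

```text
0 [[228.3, 182.9], [329.5, 183.4], [237.6, 173.4], [319.8, 173.8]]
0.004 [[228.0, 175.5], [329.9, 176.0], [237.4, 167.4], [320.1, 167.8]]
```

The packet hangs level and square, with its near top edge at row 187. That puts its centre 2 mm behind the TCP, which I allow for when placing it.

```bash
python3 shift.py '[[0.0241,0.0083,0.0065,0.0008,0,0.0004],[0.0241,0.0083,0.0065,0.0008,0,0.0004],[0.0241,0.0083,0.0065,0.0008,0,0.0004],[0.0241,0.0083,0.0065,0.0008,0,0.0004],[0.0241,0.0083,0.0065,0.0008,0,0.0004],[0.0241,0.0083,0.0065,0.0008,0,0.0004],[0,0,0,0,0,0]]'
python3 -c "
from plan import *
rows(over(0,.002,.064),4)"
```

```text
time_s: 32.6
ee_pos: [0.4841, -0.0514, 0.1192]
eef_rot: [-3.141, 0.001, 1.607]
force: [-1.1, -0.7, -2.9]
grip_width: 0.0547
grip_force: 30.0
4 x [-0.0002, -0.0006, 0.0138, -0.0001, 0.0003, -0.0011]
```

```bash
python3 shift.py '[[-0.0002,-0.0006,0.0138,0,0.0003,-0.001],[-0.0002,-0.0006,0.0138,0,0.0003,-0.001],[-0.0002,-0.0006,0.0138,0,0.0003,-0.001],[-0.0002,-0.0006,0.0138,0,0.0003,-0.001],[0,0,0,0,0,0]]' | egrep 'ee_pos|force:'; for i in 1 2 3; do python3 shift.py '[[0,0,0.002,0,0,0],[0,0,0,0,0,0]]' | egrep 'ee_pos|force:'|head -2; done
```

```text
ee_pos: [0.4806, -0.0549, 0.0636]
force: [0.4, -0.7, -2.5]
grip_force: 30.0
ee_pos: [0.4816, -0.0547, 0.0636]
force: [0.2, -0.6, -3.1]
ee_pos: [0.4813, -0.0545, 0.0613]
force: [-0.4, -0.4, -2.2]
ee_pos: [0.4812, -0.0544, 0.059]
force: [-0.4, 0.2, -2.6]
```

```bash
for i in 1 2 3; do python3 shift.py '[[0.0006,0.0002,0.0007,0,0,0],[0,0,0,0,0,0]]' | egrep 'ee_pos|force:'|head -2; done
```

```text
ee_pos: [0.4815, -0.0539, 0.0586]
force: [-0.5, -0.6, -0.1]
ee_pos: [0.4817, -0.0537, 0.0584]
force: [-5.3, -4.8, 8.4]
ee_pos: [0.4818, -0.0536, 0.0583]
force: [-10.7, -8.5, 19.2]
```

Contact is made, so I ease off and release with a small opening, because the light box is near.

```bash
python3 shift.py '[[-0.0006,-0.0003,-0.0013,0,0,0],[0,0,0,0,0,0]]' | egrep 'ee_pos|force:'|head -2; python3 shift.py '[[0,0,0,0,0,0],[0,0,0,0,0,0],[0,0,0,0,0,0],[0,0,0,0,0,0]]' 0.067
python3 shift.py '[[0,0,-0.006,0,0,0],[0,0,-0.012,0,0,0],[0,0,-0.02,0,0,0],[0,0,-0.03,0,0,0],[0,0,-0.03,0,0,0],[0,0,-0.03,0,0,0],[0,0,-0.03,0,0,0],[0,0,0,0,0,0]]'
python3 - <<'E'
from h import *;from plan import *
snap("wrist","wa");snap("side","sa");snap("scene","ca");c=load("wa");w=cv2.imread("pics/wa.png")
f=lambda i,y,x:cv2.resize(i[y:y+130,x:x+150],(346,300),interpolation=2)
cv2.imwrite("pics/fin.png",np.hstack([cv2.resize(w[60:360,170:380],(420,600)),np.vstack([f(cv2.imread("pics/sa.png"),180,220),f(cv2.imread("pics/ca.png"),190,215)])]))
E
```

```text
ee_pos: [0.4816, -0.0533, 0.0584]
force: [-0.7, -2.5, -0.3]
time_s: 34.9
ee_pos: [0.4815, -0.0532, 0.0583]
eef_rot: [3.141, 0.001, 1.613]
force: [-0.5, -0.5, -0.3]
grip_width: 0.0668
grip_force: 0.0
time_s: 35.7
ee_pos: [0.4826, -0.0534, 0.2211]
eef_rot: [3.133, 0.002, 1.613]
force: [0.0, -0.2, -0.6]
grip_width: 0.0668
grip_force: 0.0
```

View pics/fin.png

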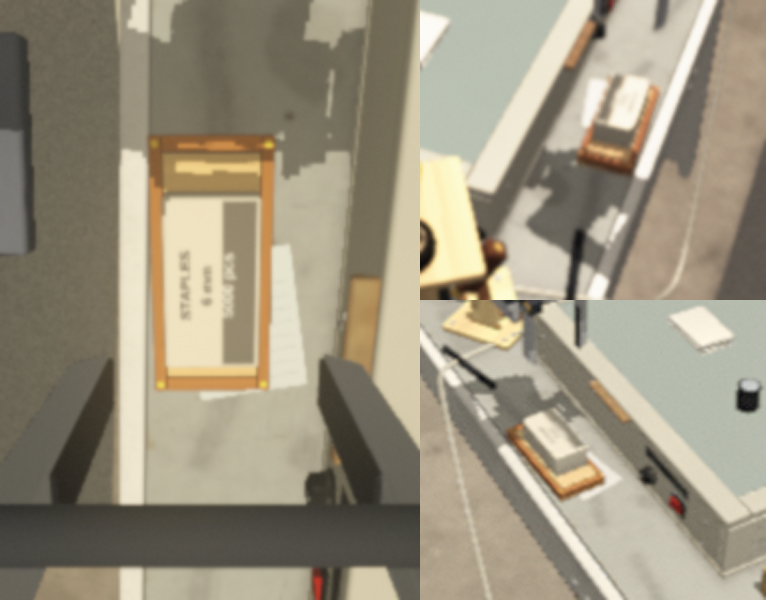

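The packet lies flat, square and inside the frame in all three views; I check how well it is centred before handing in.

```bash
python3 - <<'E'
from h import *;from plan import *
c=load("wa");f=lambda u,v:(170+u/2,60+v/2)
P=plane(c,[f(164,198),f(258,198),f(168,365),f(255,365)],.056);Q=plane(c,[f(155,144),f(268,145),f(160,384),f(263,384)],.019)
print(P.round(4),Q.round(4),(P.mean(0)-Q.mean(0)).round(4), np.linalg.norm(P[0]-P[2]))
E
```

```text
[[ 0.4544 -0.0067  0.056 ]
 [ 0.5056 -0.0046  0.056 ]
 [ 0.4586 -0.1037  0.056 ]
 [ 0.5097 -0.1017  0.056 ]] [[ 0.4457  0.0213  0.019 ]
 [ 0.5127  0.0235  0.019 ]
 [ 0.4513 -0.1318  0.019 ]
 [ 0.5194 -0.1292  0.019 ]] [-0.0002 -0.0001  0.037 ] 0.09701962725489824
```

Its centre is within 1 mm of the panel's centre.

```bash
python3 -c "
from station import ctrl
print(ctrl.hand_in())"
```

```text
the job is handed in; nothing more can be done
None
```

The job is handed in at about 36 s: all six strips are rolled flush at roughly 20 N, the roller is back in its seat, the staples packet lies flat within about 1 mm of the panel's centre, and the other things looked unmoved.

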